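Load the fossil slab on the indexing stage and hold its index plunger out

ROBOT

A 6-joint arm with a two-finger parallel gripper is mounted at the origin on the work surface. World frame = base frame: x ahead of the robot, y to its left, z up, the work surface at z = 0. Lengths are in m, angles in rad, forces in N, time in s.
With the tool pointing down it reaches from about 0.25 to 0.775 m from the base axis. Payload 4 kg.
Tool frame: the origin (TCP) lies at the very end of the fingers, on their centre line; the grasp point (between the pads) lies 19 mm behind it; z points along the fingers, y is the direction in which the jaws open and shut (so a half turn about z gives the same grasp; the last joint's range is limited). The gripper opens to 94 mm and grips with 3 to 60 N. Pads are 16 mm wide; open, the fingers measure 119 mm over their backs; the gripper's body (75 mm by 177 mm) begins 78 mm behind the grasp point.
Start: joints at [-1.432, 0.087, 1.371, -0, 1.684, -0.103], TCP at [0.132, -0.534, 0.206] pointing down, gripper open.
Joint ranges: [-3.1, 3.1], [-0.76, 2.03], [0.27, 2.55], [-1.08, 4.22], [0.17, 2.65], [-2.57, 2.57]. Speed limits (rad/s): [2.79, 2.79, 3.14, 3.14, 3.14, 3.14].

INTERFACE

Orientations are given as [roll, pitch, yaw] about the fixed x, y, z axes, in that order (R = Rz(yaw) Ry(pitch) Rx(roll)).
In Python, from bench import robot, cams, models gives the robot as it stands.
- The arm moves only by the tool step_arm, never from a script. Its argument "series" is a list of rows, each a list of 5 numbers: the gripper command: -1 is shut, 1 is fully open, values between are in proportion, then the shift along the tool's x, y, z in mm, then the turn about the tool's z in degrees. A call has 1 to 20 rows; each row is the pose to reach, as a shift and turn from the pose commanded when the call began, along the tool's axes at that moment; what a row does not reach only later rows make up. A row lasts 1/8 s, in which the tool goes at most 62.5 mm and 10.7 degrees, less where a joint would pass 70% of its speed; a pose out of reach is approached as far as the arm can. A call with a gripper value outside its range is refused whole. The fingers move at their own pace and stop on an object; the grip force is fixed at half the most. Time passes only in rows, so rows that repeat a pose let the fingers close. It gives the time, the measured TCP pose, the force and the opening at its end, in the units of the state.
- robot.get_obs(): the state, without advancing time (a new reading comes with each control period).
- cams.snapshot(name): name is "side" or "top" or "wrist"; returns a dict with "pixels" (420x560x3 uint8, red, green, blue), "fov_y" (degrees; the focal length in pixels is half the picture's height over the tangent of half this angle, whatever the lens; pixels are square), "cx", "cy" (the principal point, pixels), "R" (3x3) and "t" (3): a world point X has camera coordinates R X + t. Camera axes: x right, y down, z forward; pixel columns grow to the right and rows downward; lengths in m; the calibration is good to about 2 mm. The wrist camera is an equidistant fisheye: a pixel r from the principal point sees the ray r / f radians off the axis. A picture is of the moment at which its call begins. There is no depth.
- robot.close_job(): hands the job in, once; it reports no verdict.
Trained networks look in a picture, given as the dict that the camera call returned (one of the last four; its "shot" number tells which), for a name from the list of things; names that differ only in an ending like _2 or _b are one class to them, and where a whole thing is asked for, a point or a joint stands for the part that bears it (a point fixed in the world has none). Each returns a list of dicts, best first, with "p" (0 to 1); they miss things now and then, are a little off and sometimes report something else, mostly with a low value. They report only what shows in the picture. A call takes as long as a camera call.
- models.find_in(picture, label): "position" ([x, y, z] in m, in world coordinates, good to about 4 mm: the middle of the surface that is visible of it).
- models.pinpoint(picture, label): "position" ([x, y, z] in m, in world coordinates, good to about 4 mm: a listed point, or the origin of a listed thing).
The state is a dict: "time": time; "joint_positions": joint angles; "qvel": joint speeds; "joint_torque": joint torques, N m; "tool_pos": TCP position; "ee_rot": TCP orientation; "wrist_force": force on the tool from outside, world axes, zero at the start; "wrist_torque": the same for the moment, N m; "width": finger opening in m.
Only numpy, scipy, OpenCV 4.12 (cv2) and the standard library are available. Lean on these libraries where they do the work, as an engineer would, in place of code of your own. Each camera call takes 0.05 s, during which the arm holds its last target. There are 200 camera calls.

TASK

Lay the long rectangular fossil slab flat, fossil side up and centred on the small cork-topped post in the middle of the indexing stage and let go of it, so that it balances there. Then take the black knob on the side of the stage, pull the sprung index plunger fully back out of its hole in the turntable's rim, and finish while still holding it fully back, with the slab still on the post and the other things on the bench left where they are.

Things in the scene. Friction and masses are not known exactly. Their poses are not given: they have to be found in the camera images.
- stage: Indexing stage bolted to the bench: base plate 170 x 230 x 12 mm, turntable 160 mm across, top 80 mm above the bench (it does not turn), a post at its centre, and on its -y side the plunger bracket (44 mm wide in x, y = -100 to -118 mm, 85 mm high; a 20 mm barrel goes on to y = -130). Origin: on the bench under the turntable's centre, z up; the plunger's axis is along y; yaw within 0.6 rad.
- post_top (a point): Centre of the flat cork top of the stage's slim post: a level disc 32 mm across, 125 mm above the bench and 45 mm above the turntable. Its axes are those of the stage.
- knob_mid (a point): Middle of the black plunger knob: a cylinder 26 mm across, 36 mm long, axis level along the stage's y, 65 mm above the bench; seated, 152 mm from the turntable's centre towards the stage's -y, its inner face 4 mm from the barrel. Only the bench is below it. It can be pinched from above across its 26 mm. An 8 mm steel pin runs from it through the bracket into the rim.
- plunger (a joint): How far the plunger is pulled back, in m, along the stage's -y (away from the turntable, level): 0 is seated in the hole (the pin 12 mm deep), 0.020 is the stop, fully back. A spring pulls it home: about 4 N when seated, 10 N when fully back; it springs home when let go.
- slab_center (a point): Centre of the loose fossil slab, lying flat on the bench at the start: a grey stone block 100 mm (its x) by 44 mm (its y) by 28 mm (its z), 0.22 to 0.45 kg, evenly heavy, with a dark fossil fish on its top. This point is half-way up, 14 mm above its underside.
- bottle: Bystander: amber glass jar with a black cap, 60 mm across, 110 mm tall, standing. Origin at the centre of its underside.
- tape_roll: Bystander: white roll 70 mm across, 18 mm high, lying flat. Origin at the centre of its underside.
- specimen_box: Bystander: white closed specimen box 75 x 60 x 28 mm. Origin at the centre of its underside.
- chip: Bystander: small pale stone chip 46 x 38 x 16 mm. Origin at the centre of its underside.

How it is judged:
By the outcome, as a careful person would: the job done as asked, in the order asked, and still so for the second after the job is handed in, while the arm keeps its last pose, push and grip.
It also fails if it takes over 58 s, if anything falls off the work surface, if the arm or the gripper's body presses on something with over 40 N, if the wrist force passes 120 N, or if a joint passes its speed limit or range.

## Working session

There is one attempt and no reset: what is moved stays moved. The work goes in short steps, Python scripts to look and compute and a tool call to move; the robot and the scene stay as the last step left them, time stands still between calls to the robot, and variables do not carry over. Pictures are saved under pics/ and viewed, about 8 in all and at most 12, crops included, and the job is handed in when it is done.

Besides the shell and the picture viewer there is one more tool, called after "Emit:" as name(argument=value, ...) on one line, values as JSON. step_arm: Moves the arm, as the interface text tells. Its arguments: {"type":"object","properties":{"series":{"type":"array","items":{"type":"array","items":{"type":"number"}}}},"required":["series"]}

```bash
mkdir -p pics; cat > h.py <<'E'
from bench import robot, cams, models
import numpy as np, cv2
def save(p,n): cv2.imwrite('pics/'+n,cv2.cvtColor(p['pixels'],cv2.COLOR_RGB2BGR))
def proj(p,X):
    c=p['R']@np.array(X)+p['t']; f=210/np.tan(np.radians(p['fov_y']/2)); return np.array([p['cx'],p['cy']])+f*c[:2]/c[2]
def ray(p,uv,z):
    f=210/np.tan(np.radians(p['fov_y']/2)); d=np.array([(uv[0]-p['cx'])/f,(uv[1]-p['cy'])/f,1.])
    R=np.array(p['R']); o=-R.T@np.array(p['t']); d=R.T@d; return o+d*(z-o[2])/d[2]
E
python3 - <<'E'
from h import *
for c in ('top','side'):
    p=cams.snapshot(c); save(p,c+'0.png'); p_=p
    for n in ('stage','post_top','knob_mid','slab_center','bottle','tape_roll','specimen_box','chip'):
        r=models.pinpoint(p,n)[:2]
        print(c,n,[(np.round(q['position'],4),round(q['p'],2),np.round(proj(p,q['position']))) for q in r])
o=robot.get_obs(); print(o['time'],o['tool_pos'],o['ee_rot'],o['width'])
E
```

```text
top stage [(array([ 0.5666,  0.1302, -0.0029]), 0.74, array([253., 227.]))]
top post_top [(array([0.5673, 0.1316, 0.1286]), 0.71, array([248., 216.])), (array([ 0.4805, -0.287 ,  0.0126]), 0.4, array([424., 258.]))]
top knob_mid [(array([ 0.5758, -0.018 ,  0.0655]), 0.76, array([313., 217.]))]
top slab_center [(array([ 0.4827, -0.2887,  0.0117]), 0.84, array([424., 257.]))]
top bottle [(array([ 0.5088,  0.4121, -0.0014]), 0.74, array([139., 252.]))]
top tape_roll [(array([ 0.7451, -0.208 , -0.0012]), 0.62, array([383., 158.]))]
top specimen_box [(array([ 6.341e-01,  3.861e-01, -3.000e-04]), 0.81, array([152., 203.])), (array([0.5673, 0.133 , 0.1269]), 0.59, array([247., 216.]))]
top chip [(array([ 0.4197, -0.0437,  0.0026]), 0.88, array([324., 285.]))]
side stage [(array([0.5629, 0.1307, 0.0011]), 0.9, array([268., 271.]))]
side post_top [(array([0.5709, 0.1331, 0.1269]), 0.93, array([262., 231.]))]
side knob_mid [(array([ 0.5742, -0.0196,  0.0646]), 0.76, array([305., 209.]))]
side slab_center [(array([ 0.478 , -0.2888,  0.0133]), 0.85, array([393., 180.]))]
side bottle [(array([ 5.110e-01,  4.134e-01, -5.000e-04]), 0.89, array([187., 395.]))]
side tape_roll [(array([ 0.7393, -0.206 , -0.    ]), 0.57, array([295., 162.]))]
side specimen_box [(array([ 0.6302,  0.3822, -0.0008]), 0.59, array([156., 341.]))]
side chip [(array([ 0.4185, -0.0403,  0.0032]), 0.58, array([366., 253.]))]
0.9 [ 0.13169727 -0.5340231   0.20553829] [3.14143035e+00 1.12928519e-05 2.41802926e-01] 0.09406705049363298
```

View pics/top0.png

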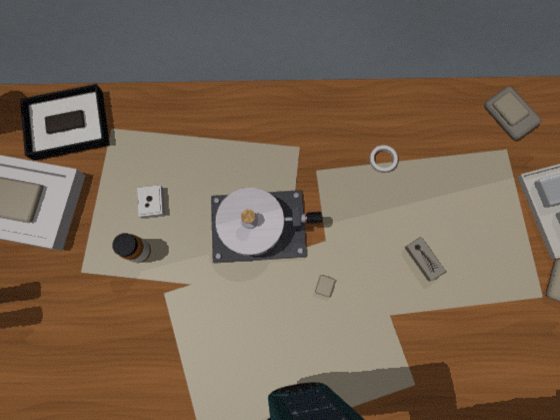

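View pics/side0.png

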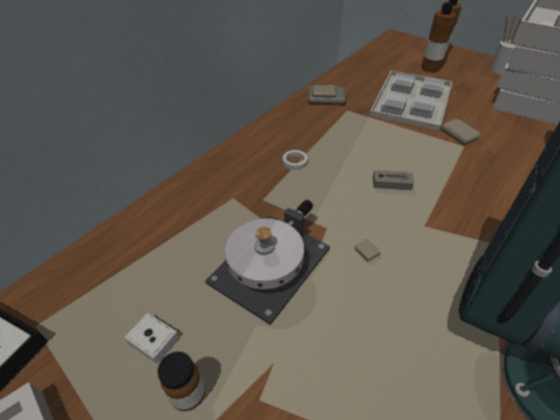

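Emit:
step_arm(series=[[1, 40, -15, 0, 0], [1, 80, -31, 0, 0], [1, 120, -46, 0, 0], [1, 160, -62, 0, 0], [1, 200, -78, 0, 0], [1, 240, -93, 0, 0], [1, 280, -109, 0, 0], [1, 320, -124, 0, 0], [1, 360, -140, 0, 0], [1, 397, -155, 0, 0], [1, 397, -155, 0, 0], [1, 397, -155, 0, 0]])

```text
time: 2.4
tool_pos: [0.4796, -0.2888, 0.2054]
ee_rot: [3.141, 0.001, 0.242]
wrist_force: [0.0, 0.7, 0.8]
width: 0.0937
```

```bash
python3 - <<'E'
from h import *
p=cams.snapshot('wrist'); save(p,'w1.png')
print({k:p[k] for k in p if k!='pixels'})
print([(q['position'],q['p']) for q in models.pinpoint(p,'slab_center')])
o=robot.get_obs(); print(o['time'],o['tool_pos'],o['ee_rot'],o['wrist_force'])
E
```

```text
{'fov_y': 65.70646984690485, 'cx': 289.62405941087235, 'cy': 204.83450563164953, 'R': array([[ 2.40390011e-01, -9.70676105e-01, -7.35880244e-04],
       [-9.31485407e-01, -2.30897461e-01,  2.81107274e-01],
       [-2.73034027e-01, -6.68899189e-02, -9.59676070e-01]]), 't': array([-0.39609246,  0.35123355,  0.50451024]), 'shot': 3}
[([0.4784, -0.2902, 0.0119], 0.97)]
2.5 [ 0.47919218 -0.2892881   0.20557559] [3.14118209e+00 3.95474693e-04 2.40317508e-01] [-0.18060596 -0.60927686  0.34112185]
```

View pics/w1.png

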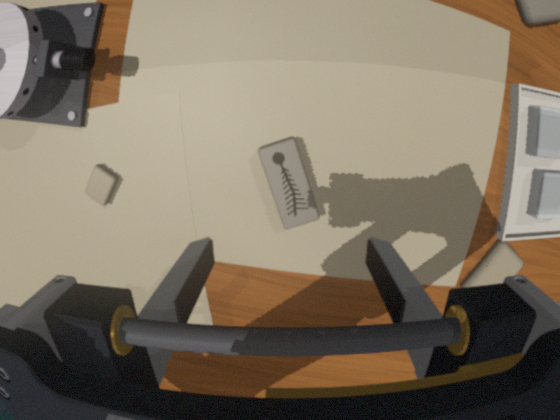

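```bash
cat >> h.py <<'E'
def wray(p,uv,z):
    f=210/np.tan(np.radians(p['fov_y']/2)); d=np.array([uv[0]-p['cx'],uv[1]-p['cy']]); r=np.hypot(*d)
    th=r/f; v=np.array([*(np.sin(th)*d/max(r,1e-9)),np.cos(th)]); R=np.array(p['R']); o=-R.T@np.array(p['t']); v=R.T@v
    return o+v*(z-o[2])/v[2]
E
python3 - <<'E'
from h import *
p=cams.snapshot('wrist')
C=np.array([wray(p,u,.028)[:2] for u in [(260,150),(295,138),(318,217),(283,229)]])
print(C,C.mean(0))
for a,b in ((0,3),(1,2),(0,1),(3,2)): d=C[b]-C[a]; print(np.hypot(*d),np.degrees(np.arctan2(d[1],d[0])))
im=cv2.resize(cv2.cvtColor(p['pixels'][120:245,230:350],cv2.COLOR_RGB2BGR),None,fx=5,fy=5,interpolation=cv2.INTER_CUBIC)[:600]
cv2.imwrite('pics/w1c.png',im)
E
```

```text
[[ 0.51159474 -0.24816328]
 [ 0.53359078 -0.28249365]
 [ 0.45175597 -0.33050079]
 [ 0.42763812 -0.29450788]] [ 0.4811449 -0.2889164]
0.09589858060201642 -151.10101798258637
0.09487687294801807 -149.6026345284268
0.04077253763001378 -57.35164547206365
0.043326206920452595 -56.175050279429556
```

View pics/w1c.png

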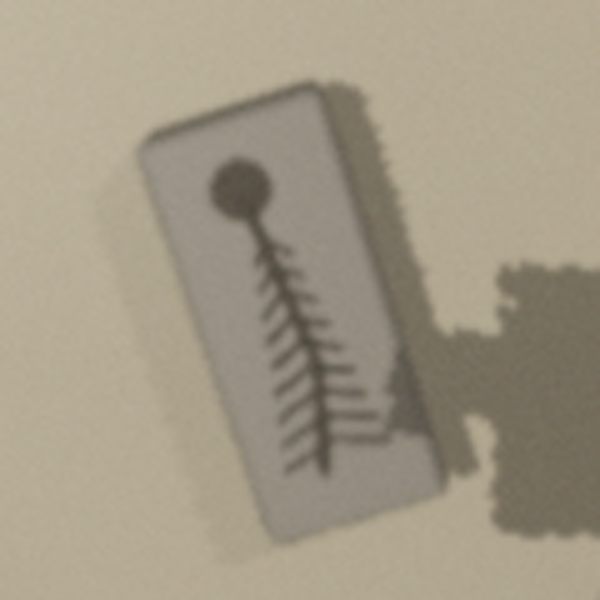

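Emit:
step_arm(series=[[1, 2, 0, 40, -9], [1, 2, 0, 85, -18.5], [1, 2, 0, 130, -18.5], [1, 2, 0, 170, -18.5], [1, 2, 0, 190, -18.5], [1, 2, 0, 201, -18.5], [1, 2, 0, 201, -18.5], [-1, 2, 0, 201, -18.5], [-1, 2, 0, 201, -18.5], [-1, 2, 0, 201, -18.5], [-1, 2, 0, 201, -18.5], [-1, 2, 0, 201, -18.5], [-1, 2, 0, 201, -18.5]])

```text
time: 4.18
tool_pos: [0.4819, -0.2878, 0.0045]
ee_rot: [-3.141, 0.0, 0.565]
wrist_force: [0.7, 0.3, 0.1]
width: 0.0435
```

Emit:
step_arm(series=[[-1, 0, 0, -15, 0], [-1, 0, 0, -45, 0], [-1, 0, 0, -85, 0], [-1, 0, 0, -125, 0], [-1, 0, 0, -165, 0], [-1, 20, -30, -190, 5], [-1, 48, -69, -200, 10], [-1, 76, -110, -200, 15], [-1, 104, -151, -200, 20], [-1, 132, -192, -200, 25], [-1, 160, -233, -200, 30], [-1, 188, -273, -200, 30], [-1, 213, -310, -200, 30], [-1, 230, -334, -200, 30], [-1, 238, -346, -200, 30], [-1, 238, -346, -200, 30], [-1, 238, -346, -200, 30]])

```text
time: 6.3
tool_pos: [0.4979, 0.1306, 0.2045]
ee_rot: [3.141, 0.0, 0.04]
wrist_force: [0.2, 0.4, -1.5]
width: 0.044
```

```bash
python3 - <<'E'
from h import *
p=cams.snapshot('wrist'); save(p,'w2.png')
for n in ('post_top','knob_mid','stage','slab_center'): print(n,[(np.round(q['position'],4),round(q['p'],2)) for q in models.pinpoint(p,n)[:2]])
R=np.array(p['R']); print(p['cx'],p['cy'],p['t'],R)
def wproj(X):
    c=R@np.array(X)+p['t']; f=210/np.tan(np.radians(p['fov_y']/2)); r=np.hypot(c[0],c[1]); return np.array([p['cx'],p['cy']])+f*np.arctan2(r,c[2])*c[:2]/r
print(wproj([.568,.132,.125]),wproj([.575,-.019,.065]))
for c in('top','side'):
    p=cams.snapshot(c)
    for n in ('post_top','knob_mid','slab_center'): print(c,n,[(np.round(q['position'],4),round(q['p'],2)) for q in models.pinpoint(p,n)[:2]])
o=robot.get_obs(); print(o['time'],o['tool_pos'],o['ee_rot'],o['wrist_force'],o['width'])
E
```

```text
post_top [(array([0.5684, 0.1317, 0.1243]), 0.58)]
knob_mid [(array([ 0.5767, -0.0132,  0.0656]), 0.68)]
stage [(array([0.514 , 0.4111, 0.0024]), 0.72), (array([0.5697, 0.132 , 0.0013]), 0.66)]
slab_center [(array([0.4985, 0.1271, 0.2127]), 0.63)]
289.62405941087235 204.83450563164953 [0.10969498 0.45427984 0.53317474] [[ 4.08303457e-02 -9.99166074e-01 -1.97737930e-04]
 [-9.59033237e-01 -3.92458644e-02  2.80561960e-01]
 [-2.80335752e-01 -1.12658045e-02 -9.59835896e-01]]
[290.8527528  128.27806478] [435.54005457 129.85267654]
top post_top []
top knob_mid [(array([ 0.5787, -0.0191,  0.0624]), 0.52)]
top slab_center [(array([0.4987, 0.1271, 0.2117]), 0.73)]
side post_top [(array([0.5686, 0.1331, 0.1277]), 0.86), (array([ 0.6326,  0.3819, -0.0023]), 0.27)]
side knob_mid [(array([ 5.117e-01,  4.119e-01, -2.000e-04]), 0.65), (array([ 0.5763, -0.0211,  0.0652]), 0.56)]
side slab_center [(array([0.4964, 0.132 , 0.2123]), 0.65)]
6.95 [0.49785588 0.13164404 0.20444043] [3.14148614e+00 1.90635485e-05 4.10934398e-02] [-0.69139449  0.27354023 -1.8344715 ] 0.0438217817486982
```

View pics/w2.png

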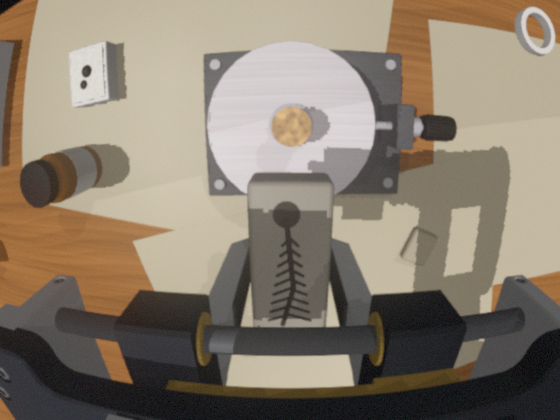

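```bash
python3 - <<'E'
from h import *
p=cams.snapshot('wrist')
for uv,z in (((290,183),.228),((290,174),.2),((248,183),.228),((333,183),.228),((292,126),.125),((272,126),.125),((312,126),.125),((292,106),.125),((292,146),.125)): print(uv,wray(p,uv,z)[:2])
cv2.imwrite('pics/w2c.png',cv2.resize(cv2.cvtColor(p['pixels'][90:240,230:350],cv2.COLOR_RGB2BGR),None,fx=4,fy=4,interpolation=cv2.INTER_CUBIC))
E
```

```text
(290, 183) [0.54614924 0.13300571]
(290, 174) [0.54528816 0.13296457]
(248, 183) [0.54533137 0.15375415]
(333, 183) [0.54711425 0.11176212]
(292, 126) [0.56980647 0.13240701]
(272, 126) [0.56920003 0.14821235]
(312, 126) [0.57057042 0.11659651]
(292, 106) [0.58574387 0.13309015]
(292, 146) [0.55378674 0.13171557]
```

View pics/w2c.png

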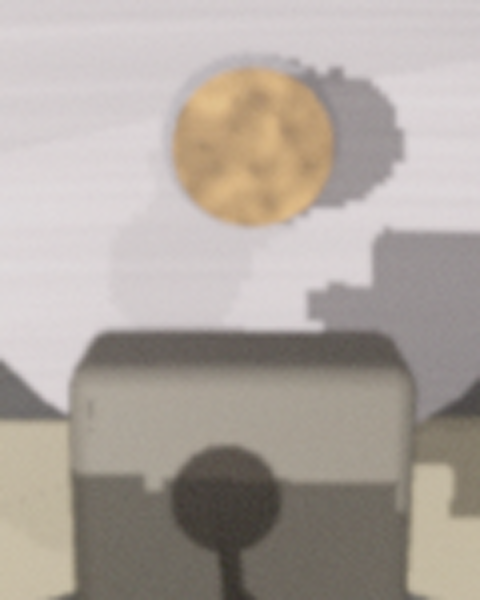

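Emit:
step_arm(series=[[-1, 20, 1, 0, 0], [-1, 45, 2, 0, 0], [-1, 65, 3, 0, 0], [-1, 72, 3.4, 0, 0], [-1, 72, 3.4, 20, 0], [-1, 72, 3.4, 45, 0], [-1, 72, 3.4, 60, 0], [-1, 72, 3.4, 67, 0], [-1, 72, 3.4, 70, 0], [-1, 72, 3.4, 72, 0], [-1, 72, 3.4, 73, 0], [-1, 72, 3.4, 74, 0], [-1, 72, 3.4, 74, 0]])

```text
time: 8.62
tool_pos: [0.57, 0.1312, 0.1306]
ee_rot: [3.142, -0.0, 0.041]
wrist_force: [-0.9, 0.9, -3.1]
width: 0.0437
```

```bash
python3 - <<'E'
from h import *
p=cams.snapshot('side'); 
cv2.imwrite('pics/s3.png',cv2.resize(cv2.cvtColor(p['pixels'][170:290,200:340],cv2.COLOR_RGB2BGR),None,fx=5,fy=5,interpolation=cv2.INTER_CUBIC))
o=robot.get_obs(); print(o['time'],o['tool_pos'],o['ee_rot'],o['wrist_force'],o['width'])
E
```

```text
8.675 [0.57002386 0.13122981 0.13058072] [ 3.14154206e+00 -2.34453678e-04  4.10697275e-02] [-0.35434991  0.43045935 -1.90587971] 0.043498514840585374
```

View pics/s3.png

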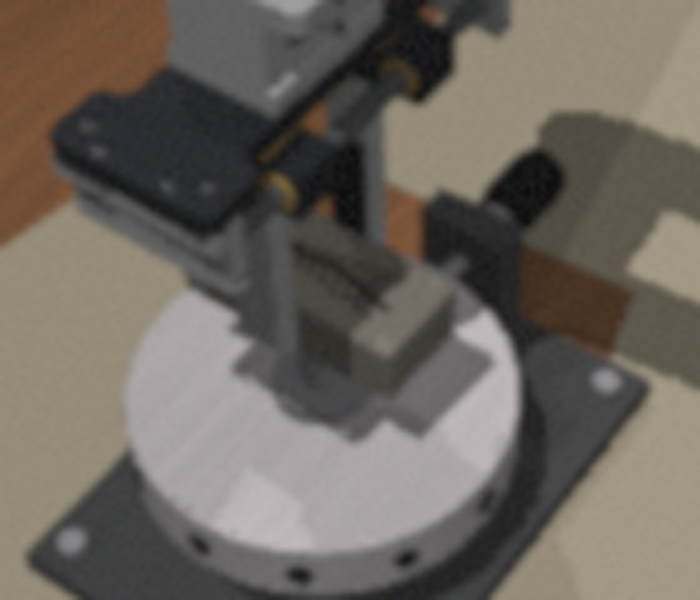

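Emit:
step_arm(series=[[-1, 0, 0, 0.5, 0], [-1, 0, 0, 1, 0], [-1, 0, 0, 1, 0], [-1, 0, 0, 1, 0]])

```text
time: 9.18
tool_pos: [0.57, 0.1312, 0.1295]
ee_rot: [3.141, -0.0, 0.041]
wrist_force: [0.2, 0.6, -1.9]
width: 0.0435
```

Emit:
step_arm(series=[[-1, 0, 0, 0.5, 0], [-1, 0, 0, 0.5, 0], [-1, 0, 0, 0.5, 0]])

```text
time: 9.55
tool_pos: [0.57, 0.1312, 0.1295]
ee_rot: [3.142, -0.0, 0.041]
wrist_force: [-1.7, -0.2, 1.9]
width: 0.0436
```

Emit:
step_arm(series=[[-0.02, 0, 0, 0, 0], [0.0, 0, 0, 0, 0], [0.05, 0, 0, 0, 0], [0.1, 0, 0, 0, 0], [0.2, 0, 0, 0, 0], [0.4, 0, 0, 0, 0], [0.4, 0, 0, 0, 0], [0.4, 0, 0, 0, 0]])

```text
time: 10.55
tool_pos: [0.57, 0.1312, 0.129]
ee_rot: [3.141, -0.0, 0.041]
wrist_force: [-0.2, 1.1, 0.0]
width: 0.0657
```

```bash
python3 - <<'E'
from h import *
for c in('side','top','wrist'):
    p=cams.snapshot(c)
    if c=='side': cv2.imwrite('pics/s4.png',cv2.resize(cv2.cvtColor(p['pixels'][170:290,200:340],cv2.COLOR_RGB2BGR),None,fx=5,fy=5,interpolation=cv2.INTER_CUBIC))
    for n in ('slab_center','knob_mid'): print(c,n,[(np.round(q['position'],4),round(q['p'],2)) for q in models.pinpoint(p,n)[:2]])
o=robot.get_obs(); print(o['time'],o['tool_pos'],o['wrist_force'],o['width'])
E
```

```text
side slab_center [(array([0.5671, 0.1309, 0.1379]), 0.73)]
side knob_mid [(array([ 0.5764, -0.0193,  0.0632]), 0.5)]
top slab_center [(array([0.5736, 0.1331, 0.1375]), 0.61)]
top knob_mid [(array([ 0.5773, -0.0178,  0.0607]), 0.55), (array([6.336e-01, 3.857e-01, 5.000e-04]), 0.22)]
wrist slab_center [(array([0.5678, 0.131 , 0.1401]), 0.89)]
wrist knob_mid [(array([ 0.5781, -0.0175,  0.0663]), 0.71)]
11.0 [0.56995757 0.13120701 0.12897234] [-0.06978051  0.15509683 -0.13457168] 0.065650639052399
```

View pics/s4.png

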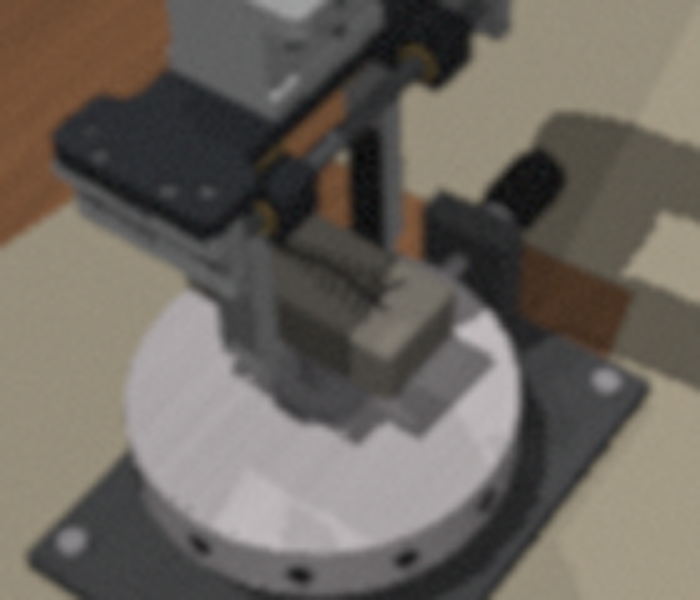

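Emit:
step_arm(series=[[0.4, 0, 0, -5, 0], [0.4, 0, 0, -20, 0], [0.4, 0, 0, -50, 0], [0.4, 0, 0, -90, 0], [0.4, 0, 0, -121, 0], [0.4, 0, 10, -121, -9], [0.4, 0, 30, -121, -18], [0.4, 0, 50, -121, -27], [0.4, 0, 70, -121, -36], [0.4, 0, 90, -121, -45], [0.4, 0, 110, -121, -54], [0.4, 0, 130, -121, -63], [0.4, 0, 145, -121, -72], [0.4, 0, 152, -121, -81], [0.4, 0, 152, -121, -90], [0.4, 0, 152, -121, -90.5], [0.4, 0, 152, -121, -90.5]])

```text
time: 13.12
tool_pos: [0.5764, -0.0206, 0.2507]
ee_rot: [3.14, 0.0, 1.619]
wrist_force: [0.4, 0.0, 0.7]
width: 0.0662
```

```bash
python3 - <<'E'
from h import *
p=cams.snapshot('wrist'); save(p,'w5.png')
R=np.array(p['R'])
def wproj(X):
    c=R@np.array(X)+p['t']; f=210/np.tan(np.radians(p['fov_y']/2)); r=np.hypot(c[0],c[1]); return np.array([p['cx'],p['cy']])+f*np.arctan2(r,c[2])*c[:2]/r
print(wproj([.5767,-.0203,.065]),wproj([.569,.1315,.153]))
for n in ('slab_center','knob_mid','stage'): print(n,[(np.round(q['position'],4),round(q['p'],2)) for q in models.pinpoint(p,n)[:2]])
for c in ('top','side'):
    p=cams.snapshot(c)
    print(c,[(np.round(q['position'],4),round(q['p'],2)) for q in models.pinpoint(p,'slab_center')[:2]])
o=robot.get_obs(); print(o['time'],o['tool_pos'],o['ee_rot'],o['wrist_force'],o['width'],o['joint_positions'])
E
```

```text
[288.98112553 183.66775088] [288.54169188  31.35782456]
slab_center [(array([0.5687, 0.1307, 0.1398]), 0.84)]
knob_mid [(array([ 0.5759, -0.0172,  0.0678]), 0.55)]
stage [(array([0.5726, 0.133 , 0.0014]), 0.72)]
top [(array([0.5687, 0.1301, 0.1355]), 0.83), (array([ 0.7398, -0.2075,  0.001 ]), 0.49)]
side [(array([0.5659, 0.13  , 0.1356]), 0.75)]
13.525 [ 0.57615532 -0.02057476  0.24990584] [-3.14142749e+00  4.07248505e-05  1.62041250e+00] [-0.06061513 -0.15720838  0.03481901] 0.06596614354461162 [-1.33985587e-01  1.42942336e-01  1.22213080e+00 -7.17081911e-05
  1.77667447e+00 -1.83616408e-01]
```

View pics/w5.png

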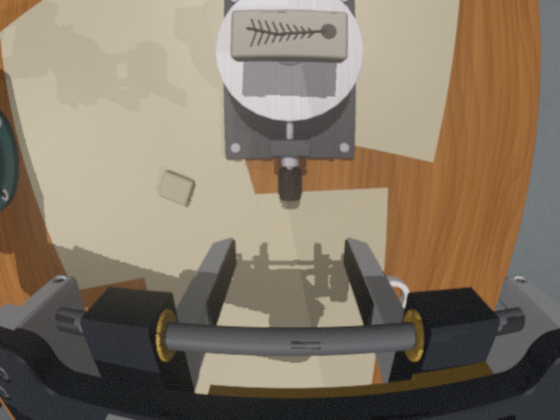

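Emit:
step_arm(series=[[0.4, 0, 0.5, 40, 0], [0.4, 0, 0.5, 85, 0], [0.4, 0, 0.5, 130, 0], [0.4, 0, 0.5, 170, 0], [0.4, 0, 0.5, 190, 0], [0.4, 0, 0.5, 200, 0], [0.4, 0, 0.5, 204, 0], [0.4, 0, 0.5, 204, 0], [-1, 0, 0.5, 204, 0], [-1, 0, 0.5, 204, 0], [-1, 0, 0.5, 204, 0], [-1, 0, 0.5, 204, 0], [-1, 0, 0.5, 204, 0], [-1, 0, 0.5, 204, 0]])

```text
time: 15.28
tool_pos: [0.5766, -0.0207, 0.046]
ee_rot: [-3.141, 0.0, 1.621]
wrist_force: [-0.6, 0.2, 1.0]
width: 0.0254
```

Emit:
step_arm(series=[[-1, -1, 0, 0, 0], [-1, -2.5, 0, 0, 0], [-1, -4, 0, 0, 0], [-1, -6, 0, 0, 0], [-1, -8, 0, 0, 0], [-1, -10, 0, 0, 0], [-1, -12, 0, 0, 0], [-1, -14, 0, 0, 0], [-1, -16, 0, 0, 0], [-1, -17, 0, 0, 0], [-1, -18, 0, 0, 0], [-1, -18, 0, 0, 0], [-1, -18, 0, 0, 0]])

```text
time: 16.9
tool_pos: [0.5774, -0.036, 0.046]
ee_rot: [-3.141, -0.005, 1.621]
wrist_force: [-1.0, 9.0, 2.4]
width: 0.0251
```

Emit:
step_arm(series=[[-1, -1, 0, 0, 0], [-1, -2, 0, 0, 0], [-1, -2, 0, 0, 0], [-1, -2, 0, 0, 0]])

```text
time: 17.4
tool_pos: [0.5774, -0.0378, 0.046]
ee_rot: [-3.141, -0.005, 1.621]
wrist_force: [-1.7, 8.4, 3.4]
width: 0.0255
```

Emit:
step_arm(series=[[-1, -1, 0, 0, 0], [-1, -2, 0, 0, 0], [-1, -3, 0, 0, 0], [-1, -3, 0, 0, 0], [-1, -3, 0, 0, 0]])

```text
time: 18.02
tool_pos: [0.5776, -0.0404, 0.046]
ee_rot: [-3.141, -0.006, 1.622]
wrist_force: [-1.6, 9.8, 2.4]
width: 0.0254
```

Emit:
step_arm(series=[[-1, -1, 0, 0, 0], [-1, -1, 0, 0, 0], [-1, -1, 0, 0, 0]])

```text
time: 18.4
tool_pos: [0.5776, -0.0407, 0.046]
ee_rot: [-3.141, -0.007, 1.622]
wrist_force: [-1.9, 11.9, 3.7]
width: 0.0247
```

Emit:
step_arm(series=[[-1, -1, 0, 0, 0], [-1, -1.5, 0, 0, 0], [-1, -1.5, 0, 0, 0], [-1, -1.5, 0, 0, 0]])

```text
time: 18.9
tool_pos: [0.5776, -0.0407, 0.046]
ee_rot: [-3.141, -0.01, 1.622]
wrist_force: [-2.6, 15.2, 3.1]
width: 0.0255
```

```bash
python3 - <<'E'
from h import *
for c in ('side','top','wrist'):
    p=cams.snapshot(c)
    if c=='wrist': save(p,'w6.png')
    for n in ('slab_center','knob_mid'): print(c,n,[(np.round(q['position'],4),round(q['p'],2)) for q in models.pinpoint(p,n)[:2]])
    if c=='side':
        cv2.imwrite('pics/s6.png',cv2.resize(cv2.cvtColor(p['pixels'][150:290,200:350],cv2.COLOR_RGB2BGR),None,fx=4,fy=4,interpolation=cv2.INTER_CUBIC))
for i in range(3):
    o=robot.get_obs(); print(o['time'],o['tool_pos'],o['wrist_force'],o['width']); cams.snapshot('top')
E
```

```text
side slab_center [(array([0.5679, 0.1327, 0.1371]), 0.65)]
side knob_mid [(array([ 0.576 , -0.0382,  0.067 ]), 0.68), (array([ 0.4181, -0.0403,  0.0033]), 0.65)]
top slab_center [(array([0.5728, 0.1317, 0.1382]), 0.56)]
top knob_mid []
wrist slab_center []
wrist knob_mid [(array([ 0.5782, -0.0362,  0.0649]), 0.93)]
19.35 [ 0.57759371 -0.04068373  0.04603409] [-1.7104818  14.70152625  3.28361036] 0.025716334130621427
19.4 [ 0.57760029 -0.04066215  0.0460283 ] [-1.39325875 14.00695623  2.94414816] 0.02523497547307126
19.45 [ 0.5775981  -0.04065833  0.0460245 ] [-1.70565553 14.11023246  4.09077071] 0.025225758540531672
```

View pics/s6.png

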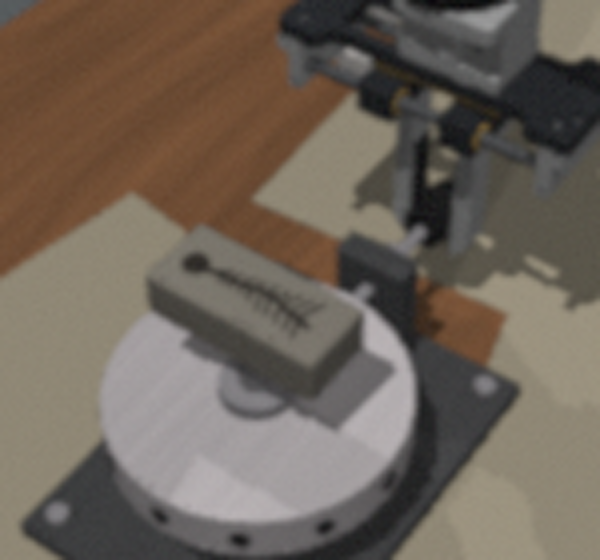

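View pics/w6.png

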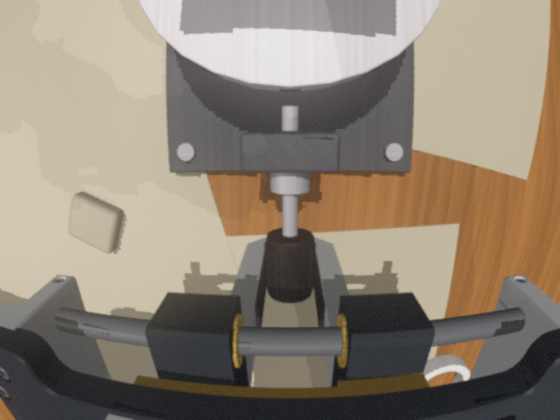

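```bash
python3 -c "
from bench import robot
print(robot.close_job())"
```

```text
the job is handed in; nothing more can be done
None
```

The slab is balanced on the cork post, fossil side up, and I handed the job in at about 19.5 s with the arm still holding the plunger against its stop.

- **Slab:** I laid it flat with its long side along the stage's x axis. In the last side picture it is level and free of the gripper. The network places its centre within about 1–4 mm of the post centre I measured, (0.569, 0.1315).
- **Plunger:** The knob moved 20.0 mm. Pulling further only raised the force, from about 10 N to 14–15 N, with no more travel, and the grip did not slip. The last wrist picture shows the pin clear of the turntable's rim.
- **Other things on the bench:** I touched none of them. The chip and the tape roll still show in the last pictures, but I did not re-measure all four at the end.
- **Checks that disagreed:** In the last pictures the top camera's network did not find the knob. The side and wrist networks placed the knob 2–4 mm short of the position the arm measured. Both fit the networks' stated error of about 4 mm, and I relied on the force rise and the measured travel.

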